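Slide the drip dish out of the key-tray stack and under the umbrella slot

ROBOT

A 6-joint arm with a two-finger parallel gripper is mounted at the origin on the work surface. World frame = base frame: x ahead of the robot, y to its left, z up, the work surface at z = 0. Lengths are in m, angles in rad, forces in N, time in s.
With the tool pointing down it reaches from about 0.35 to 0.775 m from the base axis. Payload 7.3 kg.
Tool frame: the origin (TCP) lies at the centre of the arm's flange, where the gripper is bolted on; the fingertips stand 178 mm ahead of it and the grasp point (between the pads) lies 159 mm ahead of it; z points along the fingers, y is the line along which they close (so a half turn about z gives the same grasp; the last joint's range is limited). The gripper opens to 92 mm and grips with 3 to 60 N. Pads are 19 mm wide; open, the fingers measure 130 mm over their backs; the gripper's body (75 mm by 190 mm) begins 47 mm behind the grasp point.
Start: joints at [-0.146, 0.342, 1.524, -0, 1.275, -0.146], TCP at [0.525, 0, 0.405] pointing down, gripper open.
Joint ranges: [-2.53, 2.53], [-0.77, 2.02], [0.04, 2.7], [-1, 4.14], [0.28, 2.66], [-3.11, 3.11]. Speed limits (rad/s): [2.57, 2.57, 3.14, 3.14, 3.14, 3.14].

INTERFACE

Orientations are given as [roll, pitch, yaw] about the fixed x, y, z axes, in that order (R = Rz(yaw) Ry(pitch) Rx(roll)).
In Python, from cell import telemetry, vision, ticket gives the robot as it stands.
- The arm moves only by the shell command python3 -m crank 'ROWS' [FORCE]. ROWS is JSON, a list of rows, each a list of 5 numbers: the gripper command: -1 is shut, 1 is fully open, values between are in proportion, then the shift along the tool's x, y, z in mm, then the turn about the tool's z in rad. In form: [[fingers, dx, dy, dz, roll], ...]. A call has 1 to 12 rows; each row is the pose to reach, as a shift and turn from the pose commanded when the call began, along the tool's axes at that moment; what a row does not reach only later rows make up. A row lasts 1/12 s, in which the tool goes at most 41.7 mm and 7.16 degrees, less where a joint would pass 70% of its speed; a pose out of reach is approached as far as the arm can. A call with a gripper value outside its range is refused whole. The fingers move at their own pace and stop on an object; FORCE is the grip in N (left out, the last holds). Time passes only in rows, so rows that repeat a pose let the fingers close. It gives the time, the measured TCP pose, the force, the opening and the grip force at its end, in the units of the state.
- telemetry.observe(): the state, without advancing time (a new reading comes with each control period).
- vision.read_camera(name): name is "scene" or "side" or "wrist"; returns (picture, depth): 420x560x3 uint8, red, green, blue; 420x560 float32, m along the optical axis (not along the pixel's ray), 0 where there is no reading.
- vision.get_calibration(name): a dict with "camera_matrix" (3x3 intrinsics, pixels), "rvec" (rotation vector, rad) and "tvec" (3), from world to camera coordinates, as OpenCV has them. Camera axes: x right, y down, z forward; pixel columns grow to the right and rows downward; lengths in m; the calibration is good to about 2 mm. A picture is of the moment at which its call begins: read the wrist's pose just before it. get_calibration takes no time and is no camera call; for the wrist camera it gives the pose at the moment of the call.
- ticket.hand_in(): hands the job in; it is judged then, once.
The state is a dict: "time": time; "qpos": joint angles; "qvel": joint speeds; "joint_efforts": joint torques, N m; "tool_pos": TCP position; "tool_rot": TCP orientation; "contact_force": force on the tool from outside, world axes, zero at the start; "torque": the same for the moment, N m; "opening": finger opening in m; "grip_force": force on a finger pad.
Only numpy, scipy, OpenCV 4.12 (cv2) and the standard library are available. Lean on these libraries where they do the work, as an engineer would, in place of code of your own. Each camera call takes 0.05 s, during which the arm holds its last target. There are 200 camera calls.

TASK

The square terracotta drip dish is stuck in a stack on the middle of the tile stand, between the wooden key tray and a flat tile: lift the key tray off with its key in it and put it aside, then slide the dish along the stand, without picking it up, into the recess in front of the tin umbrella box, until it has dropped in flat. Then put the key tray back, squarely and centred on the flat tile with its handle across the stand (front to back), keeping it level, not dropping it and keeping the key in it. Leave the china dog, bell and polish tin alone.

Things in the scene. Friction and masses are not known exactly. Their poses are not given: they have to be found in the camera images.
- stand: Fixed terracotta tile stand, 134 mm front to back (x), 384 mm long (y), origin under its centre. In the middle a pocket 104 mm square, floor 12 mm above the table, holds the flat tile. At each end (+y, -y) is a recess, 126 mm from the middle. Between pocket and recess is a flat land 20 mm long, 23 mm above the table: the dish slides over it and drops 5 mm once it is fully in the recess.
- tile_center (a point): Centre (half-way up) of the loose flat terracotta tile at the bottom of the stack, 100 x 100 x 12 mm, lying in the pocket with its top 24 mm above the table; the pocket keeps it from being dragged along.
- dish_center (a point): Centre (half-way up) of the drip dish, a square open terracotta dish 100 x 100 mm, 24 mm high, walls 7 mm, 0.2 to 0.4 kg, axes square with its sides. At the start it lies on the flat tile (bottom 24 mm above the table), nearly square with the stand, the key tray on its rim.
- tray_grip (a point): Centre of the handle bar of the wooden key tray: bar 92 mm along this point's x, 12 mm wide (y), 12 mm high, open for 50 mm beneath, on a post at each end; grasp it across its width from above. Tray 100 x 100 mm, rim 14 mm high, flat underside 62 mm below this point, 0.2 to 0.33 kg; z up when level. At the start it stands on the dish, a little turned.
- key_center (a point): Centre of the loose brass key, 60 mm long, 5 mm thick, 30 g, lying in the key tray beside the handle; it must stay in the tray.
- drip_spot (a point): Floor centre of the recess in front of the tin box, at the stand's +y or -y end, 18 mm above the table. Recess 110 (stand x) by 108 mm (y), walls to 34 mm height at front, back and outer end, open to the middle with flared mouth; 4 to 5 mm play round the dish. The tin box (150 mm wide, 133 mm high, hinged flap) stands some 110 mm behind this point (stand +x); its flap may stand ajar by 20 mm.
- mat: Fixed black rubber mat, 120 (x) by 140 mm (y), 4 mm thick, origin at the centre of its underside on the table; it lies behind the other recess and is free: a handy place to put the key tray meanwhile.
- polish_tin: Bystander: round shoe polish tin, 50 mm across, 22 mm high, origin under its centre; it lies in the other recess, at least 40 mm from the dish.
- dog: Bystander: white china dog, 62 x 42 mm, 79 mm high, origin under its centre.
- bell: Bystander: pewter tray bell, 64 mm across, 82 mm high, origin under its centre.
Not all that is in view belongs to the job. Leave any blue or green look-alike of the part that bears dish_center alone.

How it is judged:
By the outcome, as a careful person would: the job done as asked, in the order asked, and still so for the second after the job is handed in, with the robot touching nothing.
It also fails if it takes over 72 s, if anything falls off the work surface, if the arm or the gripper's body presses on something with over 40 N, if the wrist force passes 120 N, or if a joint passes its speed limit or range.

## Working session

There is one attempt and no reset: what is moved stays moved. The work goes in short steps, Python scripts to look and compute and a shell command to move; the robot and the scene stay as the last step left them, time stands still between calls to the robot, and variables do not carry over. Pictures are saved under pics/ and viewed, at most 13 in all, crops included, and the job is handed in when it is done.

```bash
ls; mkdir -p pics; cat > h.py <<'E'
import numpy as np, cv2
from cell import telemetry, vision, ticket
def cal(n):
    c=vision.get_calibration(n); R=cv2.Rodrigues(np.array(c["rvec"],float))[0]
    return np.array(c["camera_matrix"],float),R,np.array(c["tvec"],float).reshape(3)
def grab(n,tag):
    c=cal(n); im,d=vision.read_camera(n)
    np.savez(f"pics/{tag}.npz",im=im,d=d,K=c[0],R=c[1],t=c[2])
    cv2.imwrite(f"pics/{tag}.png",im[:,:,::-1]); return im,d
def load(tag):
    f=np.load(f"pics/{tag}.npz"); return f["im"],f["d"],(f["K"],f["R"],f["t"])
def cloud(tag):
    im,d,(K,R,t)=load(tag); v,u=np.mgrid[:d.shape[0],:d.shape[1]]
    p=np.stack([(u-K[0,2])/K[0,0]*d,(v-K[1,2])/K[1,1]*d,d],-1)
    return (p-t)@R
def atz(tag,u,v,z):
    _,_,(K,R,t)=load(tag); r=R.T@np.linalg.inv(K)@np.array([u,v,1.]); c=-R.T@t
    return c+r*(z-c[2])/r[2]
def crop(tag,u0,v0,u1,v1,s,out):
    im=load(tag)[0][v0:v1,u0:u1,::-1]
    cv2.imwrite(f"pics/{out}.png",cv2.resize(im,None,fx=s,fy=s,interpolation=cv2.INTER_CUBIC))
E
python3 - <<'E'
from h import *
grab("scene","s0");grab("side","d0");grab("wrist","w0")
a=[cv2.imread(f"pics/{x}.png") for x in("s0","d0")]
s=telemetry.observe();print(s["time"],s["tool_pos"],s["tool_rot"],s["opening"])
E
```

```text
pics
0.15 [5.24913961e-01 4.07462592e-05 4.04208547e-01] [-3.14047784e+00 -1.96264895e-04  1.57078650e+00] 0.09165179593996844
```

View pics/s0.png

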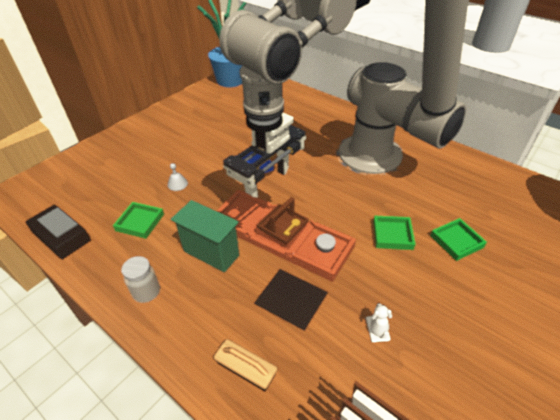

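View pics/w0.png

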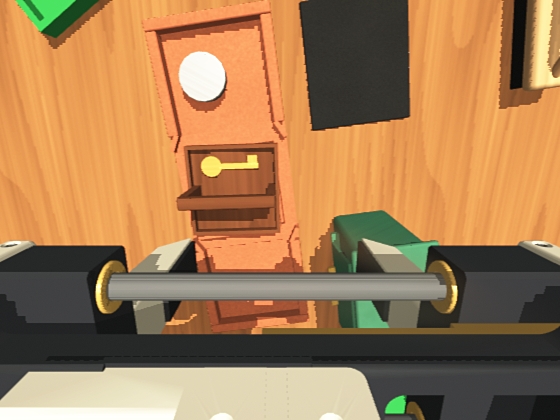

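The wrist view shows the stand running up the picture, with the polish tin at its +y end (202,77). The key tray with its handle (178–276,202) and key (228,164) is in the middle. The mat (360,65) is behind the tin recess and the green tin box (380,230) is behind the -y recess, so the -y recess is the target. The green dishes at (138,219), (394,232) and (458,238) in the scene view are look-alikes. The dish I want is the terracotta one under the tray. Next I'll measure.

```bash
cat > m.py <<'E'
from h import *
def rect(P):
    c,s,a=cv2.minAreaRect((P[:,:2]*1000).astype(np.float32)); return np.round(c,1),np.round(s,1),round(a,1)
def sel(tag,zlo,zhi,f,xy=None,er=0):
    im,d,_=load(tag);P=cloud(tag);i=im.astype(int)
    m=(d>0)&(P[...,2]>zlo)&(P[...,2]<zhi)&f(i[...,0],i[...,1],i[...,2])
    if xy: m&=(P[...,0]>xy[0])&(P[...,0]<xy[1])&(P[...,1]>xy[2])&(P[...,1]<xy[3])
    m=cv2.morphologyEx(m.astype(np.uint8),cv2.MORPH_OPEN,np.ones((2,2)))>0
    return P[m]
E
python3 - <<'E'
from m import *
red=lambda r,g,b:(r>g*1.5)&(r>90)
B=(.3,.85,-.35,.35)
for t in("s0","d0","w0"):
    for n,a in dict(stand=(.029,.039,red,(.40,.62,-.25,.25)),bar=(.108,.122,lambda r,g,b:(r>b),(.42,.6,-.08,.12)),
      mat=(-.004,.012,lambda r,g,b:(r<60)&(g<60)&(b<60),(.55,.78,0,.3)),
      box=(.06,.14,lambda r,g,b:(g>r*1.3)&(g>b),(.5,.8,-.3,.1)),
      key=(.045,.075,lambda r,g,b:(r>140)&(g>120)&(b<90),(.42,.62,-.1,.1)),
      tin=(.034,.046,lambda r,g,b:(abs(r-b)<30)&(r>120),(.4,.62,.05,.25))).items():
        P=sel(t,*a)
        if len(P)>15:
            print(t,n,len(P),*rect(P),"z",np.round(np.percentile(P[:,2],[5,50,95])*1000))
E
python3 -c "
from h import *
crop('w0',140,0,440,330,1.8,'w0c')"
```

```text
s0 stand 875 [635.2 222.4] [892.7 331.6] 52.3 z [23. 33. 36.]
s0 bar 161 [706.2 184.1] [881.4  59.8] 37.2 z [ 51. 114. 117.]
s0 mat 1366 [814.4 261.7] [599.5 153.7] 29.0 z [2. 4. 7.]
s0 box 2321 [839.7 129.4] [782.6 154.8] 49.1 z [ 64. 132. 135.]
s0 key 97 [469.6  40.9] [63.9 25.2] 11.9 z [51. 56. 59.]
s0 tin 208 [726.4 303.8] [711.5  43.3] 32.0 z [33. 40. 43.]
d0 stand 566 [ 352.8 -457.2] [1316.9  273.3] 72.4 z [24. 32. 36.]
d0 bar 101 [517.9  77.3] [231.3  78. ] 63.0 z [103. 110. 116.]
d0 mat 524 [ 370.8 -431.8] [1398.6  152.2] 66.6 z [-0.  3.  6.]
d0 box 1603 [ 359.8 -481.7] [1300.9  151. ] 52.5 z [ 64. 116. 134.]
d0 key 16 [479.1  27.4] [ 6.9 28.6] 89.7 z [51. 54. 56.]
d0 tin 81 [ 235.3 -453.2] [1254.3   40.7] 69.6 z [33. 38. 41.]
w0 stand 5338 [474.4 -12. ] [146.9 421.3] 7.9 z [22. 34. 35.]
w0 bar 1359 [478.3  -6.7] [169.6  73.9] 35.9 z [ 53. 116. 117.]
w0 mat 12722 [606.8 135.9] [139.6 162.2] 89.7 z [3. 4. 5.]
w0 box 2996 [615.6 -29.2] [106.5 250.9] 18.5 z [ 70. 116. 226.]
w0 key 23 [591.6 -93.4] [4.5 6.1] 88.4 z [61. 62. 63.]
w0 tin 1788 [478.1 112. ] [ 48.4 112.7] 73.7 z [39. 40. 41.]
```

View pics/w0c.png

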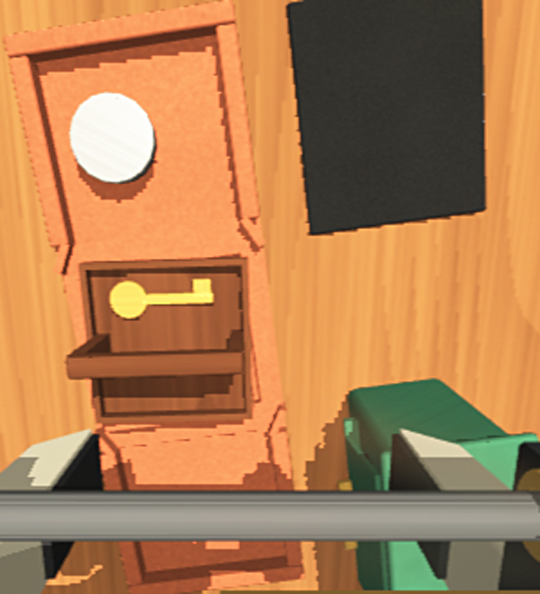

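```bash
sed -i 's/np.ones((2,2))/np.ones((3,3))/' m.py; python3 - <<'E'
from m import *
red=lambda r,g,b:(r>g*1.5)&(r>90)
t="w0"
for n,a in dict(stand=(.031,.037,red,(.40,.58,-.3,.25)),bar=(.112,.120,lambda r,g,b:(r>b),(.38,.6,-.08,.08)),
      mat=(.001,.008,lambda r,g,b:(r<60)&(g<60)&(b<60),(.54,.78,0.02,.3)),
      box=(.126,.14,lambda r,g,b:(g>r*1.3)&(g>b),(.5,.8,-.3,.1)),
      key=(.045,.075,lambda r,g,b:(r>140)&(g>120)&(b<90),(.42,.55,-.1,.1)),
      tin=(.036,.044,lambda r,g,b:(abs(r-b)<30)&(r>120),(.4,.62,.05,.25))).items():
        P=sel(t,*a)
        if len(P)>15: print(t,n,len(P),*rect(P),"z",np.round(np.percentile(P[:,2],[5,50,95])*1000),"\n",np.round(cv2.boxPoints(cv2.minAreaRect((P[:,:2]*1000).astype(np.float32)))).tolist())
C=lambda u,v,z:np.round(atz(t,u/1.8+140,v/1.8,z)[:2]*1000,1)
print("stand +y corners",C(5,37,.034),C(234,1,.034),"left wall low",C(54,248,.034),C(258,215,.034))
print("stand -y corners",C(302,570,.034),C(135,590,.034))
print("bar",C(67,368,.116),C(243,363,.116),"tray corners",C(81,266,.062),C(245,258,.062),C(250,415,.062),C(103,425,.062))
print("box near corner edge",C(350,390,.133),C(352,420,.133),C(345,430,.1))
E
```

```text
w0 stand 5059 [477.7  -3. ] [134.3 384.2] 7.7 z [32. 34. 35.] 
 [[385.0, 178.0], [437.0, -202.0], [570.0, -184.0], [519.0, 196.0]]
w0 bar 1259 [478.4   2.9] [91.1 12.5] 1.9 z [114. 116. 117.] 
 [[433.0, 8.0], [433.0, -5.0], [524.0, -2.0], [524.0, 11.0]]
w0 mat 12618 [618.3 142.8] [118.2 138.6] 7.6 z [3. 4. 5.] 
 [[550.0, 204.0], [569.0, 66.0], [686.0, 82.0], [668.0, 219.0]]
w0 box 1349 [637.4 -74.8] [78.  84.5] 7.6 z [130. 133. 134.] 
 [[593.0, -38.0], [604.0, -122.0], [682.0, -111.0], [670.0, -28.0]]
w0 tin 1786 [446.2 121.8] [48.1 48.4] 66.1 z [39. 40. 41.] 
 [[414.0, 110.0], [459.0, 90.0], [478.0, 134.0], [434.0, 154.0]]
stand +y corners [387.3 176.5] [518.7 194.1] left wall low [404.   58.5] [532.9  78.4]
stand -y corners [ 567.2 -176.7] [ 441.  -194.2]
bar [433.3   1.8] [523.8   4.3] tray corners [428.5  49.4] [524.8  53.8] [527.8 -43.4] [434.3 -50.1]
box near corner edge [576.   -4.9] [577.8 -20.5] [581.  -38.7]
```

The stand fits at centre (478,-3), yaw 7.7°, and its 134x384 size matches. The bar is at (478,3), yaw 1.9°, with its top at 116 mm. The drip spot is at about (494.5,-128). I'll move above the bar, turning so the fingers close across it.

```bash
python3 -m crank '[[1,3,-46.5,60,-0.12],[1,3,-46.5,60,-0.24],[1,3,-46.5,60,-0.36],[1,3,-46.5,60,-0.48],[1,3,-46.5,60,-0.6],[1,3,-46.5,60,-0.72],[1,3,-46.5,60,-0.84],[1,3,-46.5,60,-0.96],[1,3,-46.5,60,-1.08],[1,3,-46.5,60,-1.2],[1,3,-46.5,60,-1.32],[1,3,-46.5,60,-1.44]]' 20 && python3 -m crank '[[1,0,0,0,-0.12],[1,0,0,0,-0.164],[1,0,0,0,-0.164],[1,0,0,0,-0.164]]'; python3 - <<'E'
from m import *
grab("wrist","w1"); s=telemetry.observe(); print(s["tool_pos"],s["tool_rot"],s["qpos"])
P=sel("w1",.110,.122,lambda r,g,b:(r>b)&(r<200),(.40,.56,-.08,.08))
if len(P)>15: print(len(P),*rect(P),np.median(P[:,2]))
E
```

```text
time: 1.15
tool_pos: [0.4784, 0.003, 0.3445]
tool_rot: [3.142, -0.0, 3.017]
contact_force: [1.1, 0.0, 0.0]
opening: 0.0919
grip_force: 0.0
time: 1.48
tool_pos: [0.4785, 0.003, 0.3446]
tool_rot: [3.141, -0.0, -3.11]
contact_force: [0.3, -0.3, 0.1]
opening: 0.092
grip_force: 0.0
[0.47846583 0.00303129 0.34463218] [ 3.14151488e+00 -1.81174509e-04 -3.11021309e+00] [-1.54037630e-01  3.18965721e-01  1.73920137e+00  4.87044042e-05
  1.08361797e+00 -1.75623632e+00]
1803 [473.6   3.1] [83.8 11.9] 1.4 0.11598998199418901
```

View pics/w1.png

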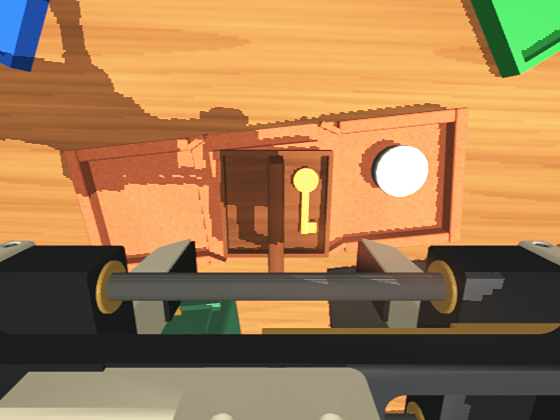

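The bar (276,215) sits centred between the fingers and aligned with them, and the key is clear at (305,195). I'll descend 76 mm and grip.

```bash
python3 -m crank '[[1,0,0,30,0],[1,0,0,55,0],[1,0,0,70,0],[1,0,0,76,0],[1,0,0,76,0],[-1,0,0,76,0],[-1,0,0,76,0],[-1,0,0,76,0],[-1,0,0,76,0],[-1,0,0,76,0],[-1,0,0,76,0]]' 25; python3 -m crank '[[-1,0,0,0,0],[-1,0,0,-2,0],[-1,0,0,-6,0],[-1,0,0,-12,0],[-1,0,0,-22,0],[-1,0,0,-34,0],[-1,0,0,-46,0],[-1,0,0,-58,0],[-1,0,0,-66,0],[-1,0,0,-70,0],[-1,0,0,-70,0]]'
```

```text
time: 2.45
tool_pos: [0.4786, 0.003, 0.2691]
tool_rot: [-3.141, 0.001, -3.108]
contact_force: [-0.3, -0.7, 0.4]
opening: 0.0563
grip_force: 0.0
time: 3.37
tool_pos: [0.4786, 0.003, 0.3397]
tool_rot: [-3.141, 0.002, -3.108]
contact_force: [0.4, -1.2, -0.4]
opening: 0.0006
grip_force: 0.0
```

The fingers are slower than I assumed and closed after the lift had begun, so there was no grip. I'll reopen and check the tray.

```bash
python3 -m crank '[[1,0,0,0,0],[1,0,0,0,0],[1,0,0,0,0],[1,0,0,0,0],[1,0,0,0,0],[1,0,0,0,0]]'; python3 - <<'E'
from m import *
grab("wrist","w2"); s=telemetry.observe(); print(s["tool_pos"],s["tool_rot"])
P=sel("w2",.110,.122,lambda r,g,b:(r>b)&(r<200),(.40,.56,-.08,.08))
if len(P)>15: print(len(P),*rect(P),np.median(P[:,2]))
P=sel("w2",.045,.075,lambda r,g,b:(r>140)&(g>120)&(b<90),(.42,.55,-.1,.1))
if len(P)>5: print(len(P),*rect(P),np.median(P[:,2]))
E
```

```text
time: 3.87
tool_pos: [0.4785, 0.003, 0.3385]
tool_rot: [3.142, -0.0, -3.108]
contact_force: [-0.2, 0.2, 0.1]
opening: 0.0358
grip_force: 0.0
[0.4785167  0.00301412 0.33854924] [ 3.14150754e+00 -2.56678951e-04 -3.10843168e+00]
1625 [472.5   3.1] [81.4 11.8] 1.5 0.1159355590032759
1874 [478.4   2.8] [100.1  99.4] 1.8 0.05266912982040785
```

The tray hasn't moved, so I'll retry and wait for the grip this time.

```bash
python3 -m crank '[[0,0,0,10,0],[0,0,0,35,0],[0,0,0,58,0],[0,0,0,68,0],[0,0,0,70,0],[0,0,0,70,0],[-1,0,0,70,0],[-1,0,0,70,0],[-1,0,0,70,0],[-1,0,0,70,0],[-1,0,0,70,0],[-1,0,0,70,0]]' 25; python3 -m crank '[[-1,0,0,0,0],[-1,0,0,0,0],[-1,0,0,0,0],[-1,0,0,0,0]]'
```

```text
time: 4.92
tool_pos: [0.4785, 0.003, 0.269]
tool_rot: [-3.141, 0.001, -3.108]
contact_force: [-0.4, 0.6, -1.5]
opening: 0.0118
grip_force: 25.0
time: 5.25
tool_pos: [0.4786, 0.003, 0.269]
tool_rot: [-3.141, 0.0, -3.108]
contact_force: [-0.5, -0.5, 4.5]
opening: 0.0119
grip_force: 25.0
```

```bash
python3 -m crank '[[-1,0,0,-1,0],[-1,0,0,-3,0],[-1,0,0,-6,0],[-1,0,0,-11,0],[-1,0,0,-18,0],[-1,0,0,-26,0],[-1,0,0,-34,0],[-1,0,0,-42,0],[-1,0,0,-50,0],[-1,0,0,-56,0],[-1,0,0,-59,0],[-1,0,0,-60,0]]'; python3 - <<'E'
from m import *
grab("scene","s3"); crop("s3",180,140,400,300,3.4,"s3c")
print(telemetry.observe()["contact_force"],telemetry.observe()["torque"])
P=sel("s3",.045,.052,lambda r,g,b:(r>g*1.5)&(r>90),(.40,.56,-.08,.08))
if len(P)>15: print(len(P),*rect(P),np.median(P[:,2]))
E
```

```text
time: 6.25
tool_pos: [0.4786, 0.003, 0.3295]
tool_rot: [-3.141, 0.001, -3.108]
contact_force: [-0.4, -0.3, -1.9]
opening: 0.0119
grip_force: 25.0
[ 0.76406143  0.04936875 -2.97961454] [ 0.05325021  0.02143016 -0.01183326]
126 [491.   24.1] [ 77.1 133.9] 54.2 0.047800456933894
```

View pics/s3c.png

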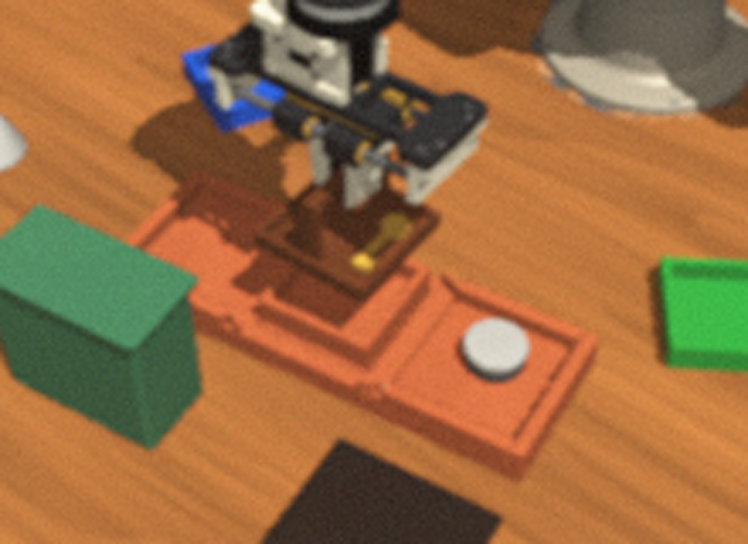

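The tray is lifted level with the key in it (380,245 in the crop), and the dish stayed on the stand. Next stop is the mat.

```bash
python3 -m crank '[[-1,-3,3,0,-0.002],[-1,-10,9,0,-0.007],[-1,-23,22,0,-0.016],[-1,-39,36,0,-0.027],[-1,-56,53,0,-0.039],[-1,-72,68,0,-0.05],[-1,-88,82,0,-0.062],[-1,-105,99,0,-0.074],[-1,-121,113,0,-0.085],[-1,-134,126,0,-0.094],[-1,-141,132,0,-0.099],[-1,-144,135,0,-0.101]]'; python3 -m crank '[[-1,0,0,0,0],[-1,0,0,5,0],[-1,0,0,15,0],[-1,0,0,30,0],[-1,0,0,47,0],[-1,0,0,64,0],[-1,0,0,78,0],[-1,0,0,88,0],[-1,0,0,95,0],[-1,0,0,99,0],[-1,0,0,101,0],[-1,0,0,101,0]]'
```

```text
time: 7.3
tool_pos: [0.6189, 0.1446, 0.3275]
tool_rot: [3.141, -0.001, -3.006]
contact_force: [-1.4, -0.4, -2.2]
opening: 0.0115
grip_force: 25.0
time: 8.3
tool_pos: [0.618, 0.1426, 0.2278]
tool_rot: [-3.142, 0.0, -3.008]
contact_force: [-0.3, 0.1, -2.7]
opening: 0.0115
grip_force: 25.0
```

```bash
python3 -m crank '[[-1,0,0,1,0],[-1,0,0,2,0],[-1,0,0,2.5,0],[-1,0,0,3,0],[-1,0,0,3,0]]'
```

```text
time: 8.72
tool_pos: [0.618, 0.1428, 0.2251]
tool_rot: [-3.142, 0.001, -3.007]
contact_force: [0.7, 0.6, -1.2]
opening: 0.0119
grip_force: 25.0
```

```bash
python3 -m crank '[[-1,0,0,0.5,0],[-1,0,0,0.7,0],[-1,0,0,0.7,0],[-0.2,0,0,0.7,0],[-0.2,0,0,0.7,0],[-0.2,0,0,0.7,0],[-0.2,0,0,0.7,0],[-0.2,0,0,0.7,0],[-0.2,0,0,0,0],[-0.2,0,0,-15,0],[-0.2,0,0,-45,0],[-0.2,0,0,-80,0]]'; python3 - <<'E'
from m import *
s=telemetry.observe()
print(s["opening"],s["tool_pos"],s["tool_rot"])
grab("side","d4"); grab("wrist","w4"); grab("scene","s4")
for t in("w4","s4"):
    for n,a in dict(dish=(.044,.052,lambda r,g,b:(r>g*1.5)&(r>90),(.40,.56,-.1,.1)),bar=(.064,.078,lambda r,g,b:(r>b)&(r<200),(.53,.7,.05,.23)),
     key=(-.01,.04,lambda r,g,b:(r>140)&(g>120)&(b<90),(.55,.7,.08,.2))).items():
        P=sel(t,*a)
        if len(P)>8: print(t,n,len(P),*rect(P),np.median(P[:,2]))
E
```

```text
time: 9.72
tool_pos: [0.6174, 0.1426, 0.3035]
tool_rot: [3.141, -0.005, -3.007]
contact_force: [0.6, -0.9, 0.5]
opening: 0.0365
grip_force: 0.0
0.03654899473452107 [0.61740771 0.14262917 0.30347735] [ 3.1414621  -0.00501538 -3.0074752 ]
w4 dish 1461 [520.1  -2.3] [102.7  42.2] 75.9 0.04809523381759636
w4 bar 1089 [616.2 142.9] [89.9 11.7] 7.3 0.07189425049859975
w4 key 3249 [617.4 142.9] [99.5 99.9] 8.0 0.008430511862817765
s4 bar 157 [626.9 147.5] [69.7 11.9] 7.7 0.07181384392003642
s4 key 146 [633.1 182.1] [113.5  24.1] 17.9 0.0125896616041813
```

View pics/w4.png

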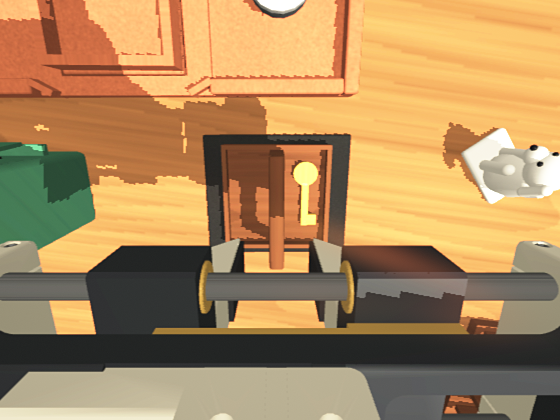

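The tray sits square on the mat with the key in it (305,195). I'll go above the dish's +y wall.

```bash
python3 -m crank '[[-0.4,8,-4,-5,0],[-0.4,30,-15,-15,0],[-0.4,60,-30,-25,0],[-0.4,90,-45,-25,0],[-0.4,120,-60,-25,0],[-0.4,145,-73,-25,0],[-0.4,156,-78,-25,0],[-0.4,158.5,-79.5,-25,0],[-0.4,158.5,-79.5,-25,0]]'; python3 - <<'E'
from m import *
s=telemetry.observe()
print(s["opening"],s["tool_pos"],s["tool_rot"])
grab("wrist","w5"); grab("scene","s5")
red=lambda r,g,b:(r>g*1.5)&(r>60)
for t in("w5","s5"):
    for n,a in dict(dish=(.0445,.052,red,(.40,.56,-.1,.1)),stand=(.031,.037,red,(.37,.58,-.3,.25)),
     tin=(.036,.044,lambda r,g,b:(abs(r-b)<30)&(r>120),(.4,.62,.05,.25))).items():
        P=sel(t,*a)
        if len(P)>8: print(t,n,len(P),*rect(P),np.median(P[:,2]))
E
```

```text
time: 10.62
tool_pos: [0.4707, 0.0423, 0.3293]
tool_rot: [3.141, -0.001, -3.008]
contact_force: [0.8, -0.6, 0.5]
opening: 0.0272
grip_force: 0.0
0.027239801217436212 [0.47074572 0.04227863 0.32926103] [ 3.14133152e+00 -1.33045955e-03 -3.00849739e+00]
w5 dish 1675 [465.6  -4.7] [ 81.3 100.4] 7.3 0.04812718942108301
w5 stand 2672 [466.   -7.3] [128.5 373.2] 10.7 0.033633250219250996
w5 tin 2214 [445.1 121.9] [48.8 48.7] 35.3 0.040088249681625096
s5 dish 171 [472.8  -1.4] [102.8 101.5] 5.9 0.04775762701440486
s5 stand 666 [ 4.754e+02 -2.000e-01] [137. 385.] 7.9 0.03397123841634144
s5 tin 193 [446.9 125.1] [45.4 41.7] 34.7 0.04024495872465488
```

View pics/w5.png

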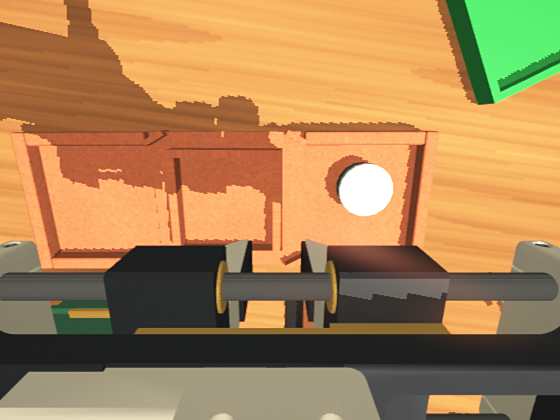

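The dish is at about x'=-2.7, y'=0 in the stand frame and nearly square. The polish tin is clear at (365,190). I'll descend astride the +y wall with the tips 36 mm up and square the dish with a 3 N squeeze.

```bash
python3 -m crank '[[-0.4,2,0,35,0],[-0.4,2,0,70,0],[-0.4,2,0,95,0],[-0.4,2,0,108,0],[-0.4,2,0,114,0],[-0.4,2,0,115,0],[-0.4,2,0,115,0],[-1,2,0,115,0],[-1,2,0,115,0],[-1,2,0,115,0],[-1,2,0,115,0],[-1,2,0,115,0]]' 3; python3 -c "
from h import *
s=telemetry.observe();print(s['tool_pos'],s['tool_rot'],s['contact_force'])"
```

```text
time: 11.72
tool_pos: [0.4698, 0.0424, 0.2154]
tool_rot: [-3.141, 0.002, -3.008]
contact_force: [-0.8, -0.5, 3.6]
opening: 0.007
grip_force: 3.0
[0.46976298 0.04243723 0.21543522] [-3.14131047e+00  1.59299416e-03 -3.00755526e+00] [-0.83707021 -0.45377046  3.57252651]
```

It holds exactly the 7 mm wall. I'll loosen to a 10 mm cage and slide towards -y, shifting 2.5 mm in x.

```bash
python3 -m crank '[[-0.78,0,0,0,0],[-0.78,0,-2,0,0],[-0.78,0,-6,0,0],[-0.78,-0.5,-11,0,0],[-0.78,-1,-17,0,0],[-0.78,-1.5,-24,0,0],[-0.78,-2,-31,0,0],[-0.78,-2.5,-38,0,0],[-0.78,-2.5,-45,0,0],[-0.78,-2.5,-52,0,0],[-0.78,-2.5,-58,0,0],[-0.78,-2.5,-60,0,0]]'; python3 - <<'E'
from m import *
s=telemetry.observe()
grab("scene","s6")
print(s["contact_force"])
red=lambda r,g,b:(r>g*1.5)&(r>60)
P=sel("s6",.0405,.052,red,(.40,.6,-.25,.1)); print(len(P),*rect(P),np.median(P[:,2]))
E
```

```text
time: 12.72
tool_pos: [0.4802, -0.0178, 0.2147]
tool_rot: [-3.141, 0.0, -3.008]
contact_force: [0.4, 1.3, -0.3]
opening: 0.0098
grip_force: 0.6
[ 0.44072666  1.27138987 -0.26736857]
148 [519.9 -59. ] [103.5  46.5] 84.4 0.04564062601830442
```

```bash
python3 -m crank '[[-0.78,0,-3,0,0],[-0.78,0,-8,0,0],[-0.78,0,-14,0,0],[-0.78,0,-21,0,0],[-0.78,0,-28,0,0],[-0.78,0,-35,0,0],[-0.78,0,-42,0,0],[-0.78,0,-49,0,0],[-0.78,0,-55,0,0],[-0.78,0,-59,0,0],[-0.78,0,-61,0,0],[-0.78,0,-61,0,0]]'; python3 - <<'E'
from m import *
s=telemetry.observe()
print(s["contact_force"],s["tool_pos"])
grab("scene","s7"); crop("s7",180,140,400,300,3.4,"s7c")
E
```

```text
time: 13.77
tool_pos: [0.4883, -0.0776, 0.2148]
tool_rot: [-3.141, 0.0, -3.008]
contact_force: [0.4, 0.3, 0.1]
opening: 0.0098
grip_force: 0.0
[0.36710903 0.26453684 0.11056408] [ 0.48832735 -0.07764487  0.21477077]
```

View pics/s7c.png

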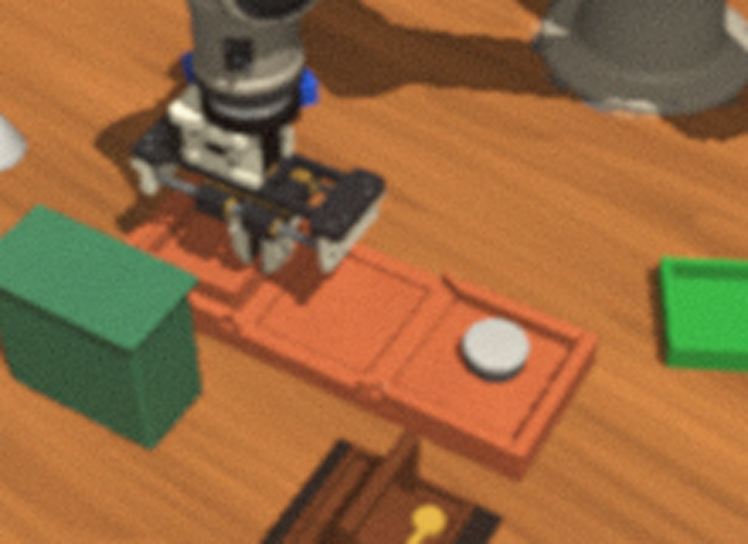

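The dish is nearly in: its centre works out at about y'=-120. I'll push 6 mm more.

```bash
python3 -m crank '[[-0.78,0,-1,0,0],[-0.78,0,-2.5,0,0],[-0.78,0,-4,0,0],[-0.78,0,-5,0,0],[-0.78,0,-6,0,0],[-0.78,0,-6,0,0],[-0.78,0,-6,0,0]]'; python3 - <<'E'
from m import *
s=telemetry.observe()
print(s["contact_force"],s["tool_pos"])
for c,t in(("scene","s8"),("side","d8"),("wrist","w8")):
    grab(c,t)
    P=sel(t,.039,.053,lambda r,g,b:(r>g*1.5)&(r>60),(.40,.6,-.25,.0))
    if len(P)>8:print(t,len(P),*rect(P),np.round(np.percentile(P[:,2],[5,25,50,75,95])*1000,1))
E
```

```text
time: 14.4
tool_pos: [0.489, -0.0831, 0.2147]
tool_rot: [-3.141, 0.0, -3.007]
contact_force: [-0.4, 0.6, 0.6]
opening: 0.0101
grip_force: 0.3
[-0.36489415  0.60462423  0.56336378] [ 0.48900279 -0.08310301  0.21473152]
s8 28 [ 501.6 -120.3] [107.6  18.5] 74.5 [39.4 40.1 41.6 42.6 44.2]
w8 5470 [ 491.3 -128. ] [ 94.2 100.8] 7.5 [40.7 41.6 42.1 42.5 43.2]
```

The rim is at 42 mm all round, which is 18+24, and the centre is at y'=-125.7, so the dish has dropped in flat. I'll open, rise and look.

```bash
python3 -m crank '[[-0.6,0,1.5,0,0],[-0.6,0,1.5,0,0],[-0.6,0,1.5,0,0],[-0.5,0,1.5,-8,0],[-0.4,0,1.5,-30,0],[-0.2,0,1.5,-60,0],[-0.2,0,1.5,-90,0],[-0.2,0,1.5,-112,0],[-0.2,0,1.5,-117,0],[-0.2,0,1.5,-117,0]]'; python3 - <<'E'
from m import *
s=telemetry.observe()
print(s["opening"],s["tool_pos"],s["tool_rot"])
for c,t in(("scene","s9"),("wrist","w9")):
    grab(c,t)
    for n,a in dict(dish=(.039,.046,lambda r,g,b:(r>g*1.5)&(r>60),(.42,.57,-.19,-.06)),tile=(.02,.027,lambda r,g,b:(r>g*1.5)&(r>60),(.40,.6,-.06,.06)),bar=(.064,.078,lambda r,g,b:(r>b)&(r<200),(.53,.7,.05,.23))).items():
        P=sel(t,*a)
        if len(P)>8:print(t,n,len(P),*rect(P),np.round(np.percentile(P[:,2],[5,25,50,75,95])*1000,1))
E
```

```text
time: 15.38
tool_pos: [0.489, -0.0816, 0.3338]
tool_rot: [-3.14, 0.004, -3.007]
contact_force: [-1.1, 0.2, -1.2]
opening: 0.0367
grip_force: 0.0
0.03669889746925417 [ 0.48904333 -0.08161826  0.33383068] [-3.1395842   0.00410705 -3.00729512]
s9 dish 61 [ 471.  -104.3] [137.1  75.3] 48.5 [39.4 40.5 42.  43.1 44. ]
s9 tile 1450 [ 4.748e+02 -2.000e-01] [146.8 120.3] 0.6 [21.  22.5 23.6 24.7 26.1]
s9 bar 201 [616.  145.6] [90.9 12.4] 7.5 [66.2 70.5 71.8 72.8 74.1]
w9 dish 1375 [ 473.  -130.8] [56.3 98.8] 7.8 [41.  41.7 42.1 42.6 43.3]
w9 tile 31 [404.1  50. ] [ 2.7 18.8] 7.7 [22.3 22.9 23.3 24.1 25.5]
w9 bar 265 [617.7 140.4] [94.1 12.5] 5.5 [64.7 67.3 70.4 71.7 72.6]
```

View pics/w9.png

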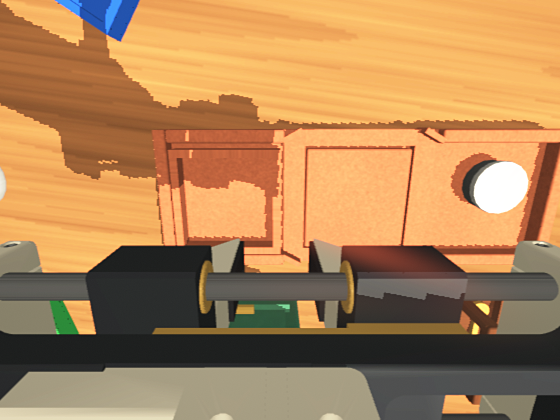

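The dish lies flat in the -y recess (220,195) and the tile in the pocket is clear (355,195). I'll go back to the tray and work out the tile centre.

```bash
python3 -m crank '[[-0.2,-6,8,0,0],[-0.2,-20,26,0,0],[-0.2,-38,50,0,0],[-0.2,-58,76,0,0],[-0.2,-79,103,0,0],[-0.2,-100,130,0,0],[-0.2,-120,157,0,0],[-0.2,-138,180,0,0],[-0.2,-151,197,0,0],[-0.2,-157.5,205,0,0],[-0.2,-157.5,205,0,0],[-0.2,-157.5,205,0,0]]'; python3 - <<'E'
from m import *
s=telemetry.observe()
print(s["opening"],s["tool_pos"],s["tool_rot"])
grab("wrist","w10"); grab("scene","s10")
for t in("w10","s10"):
    P=sel(t,.064,.078,lambda r,g,b:(r>b)&(r<200),(.53,.7,.05,.23))
    if len(P)>8:print(t,len(P),*rect(P),np.round(np.percentile(P[:,2],[5,25,50,75,95])*1000,1))
# tile in the stand frame: darkest groove lines in rectified view
im,d,(K,R,tt)=load("w9")
th=np.deg2rad(7.7);c=np.array([477.7,-3]);ex=np.array([np.cos(th),np.sin(th)]);ey=np.array([-ex[1],ex[0]])
g=np.zeros((140,160,3),np.float32)
X,Y=np.meshgrid(np.arange(-80,80,.5),np.arange(-70,70,.5))
W=(c+X[...,None]*0+Y[...,None]*ex+X[...,None]*ey)/1000   # cols=y', rows=x'
Q=np.concatenate([W,np.full(W.shape[:2]+(1,),.024)],-1)@R.T+tt
uv=Q@K.T; uv=(uv[...,:2]/uv[...,2:]).astype(np.float32)
o=cv2.remap(im,uv[...,0],uv[...,1],cv2.INTER_LINEAR)
cv2.imwrite("pics/rect9.png",cv2.resize(o[:,:,::-1],None,fx=2,fy=2))
G=o.astype(float).sum(2)
pr=G[50:120].mean(0)   # x' -45..-10
i=np.argsort(pr)[:0]
for lo,hi in((-62,-42),(42,62)):
    k=(X[0]>lo)&(X[0]<hi); print([(float(x),int(v)) for x,v in zip(X[0][k],pr[k])])
k=slice(24,64); print([(float(y),int(v)) for y,v in zip(Y[k,0],G[k,100:220].mean(1))])
E
```

```text
time: 16.48
tool_pos: [0.6171, 0.1427, 0.3304]
tool_rot: [-3.141, -0.003, -3.007]
contact_force: [-0.4, -0.5, -0.1]
opening: 0.0368
grip_force: 0.0
0.03678277569816202 [0.61713555 0.14272559 0.33039509] [-3.14121551e+00 -2.50144493e-03 -3.00656373e+00]
w10 818 [616.7 143.2] [91.1 11.3] 7.4 [70.6 71.4 72.  72.5 73.2]
s10 199 [616.2 145.9] [92.1 12.5] 7.4 [65.5 69.9 71.5 72.8 73.5]
[(-61.5, 561), (-61.0, 561), (-60.5, 560), (-60.0, 559), (-59.5, 558), (-59.0, 557), (-58.5, 557), (-58.0, 558), (-57.5, 559), (-57.0, 560), (-56.5, 560), (-56.0, 559), (-55.5, 558), (-55.0, 558), (-54.5, 561), (-54.0, 563), (-53.5, 562), (-53.0, 546), (-52.5, 511), (-52.0, 435), (-51.5, 339), (-51.0, 294), (-50.5, 322), (-50.0, 398), (-49.5, 474), (-49.0, 522), (-48.5, 548), (-48.0, 560), (-47.5, 562), (-47.0, 560), (-46.5, 557), (-46.0, 555), (-45.5, 553), (-45.0, 553), (-44.5, 553), (-44.0, 553), (-43.5, 554), (-43.0, 554), (-42.5, 555)]
[(42.5, 549), (43.0, 549), (43.5, 549), (44.0, 549), (44.5, 550), (45.0, 551), (45.5, 553), (46.0, 555), (46.5, 557), (47.0, 557), (47.5, 548), (48.0, 520), (48.5, 458), 
[... 198 characters left out ...]
.5, 556), (57.0, 556), (57.5, 556), (58.0, 556), (58.5, 557), (59.0, 557), (59.5, 559), (60.0, 560), (60.5, 561), (61.0, 562), (61.5, 562)]
[(-58.0, 559), (-57.5, 557), (-57.0, 556), (-56.5, 557), (-56.0, 558), (-55.5, 559), (-55.0, 559), (-54.5, 560), (-54.0, 562), (-53.5, 560), (-53.0, 552), (-52.5, 512), (-52.0, 431), (-51.5, 376), (-51.0, 340), (-50.5, 304), (-50.0, 270), (-49.5, 362), (-49.0, 471), (-48.5, 505), (-48.0, 535), (-47.5, 549), (-47.0, 559), (-46.5, 556), (-46.0, 555), (-45.5, 554), (-45.0, 554), (-44.5, 554), (-44.0, 554), (-43.5, 554), (-43.0, 554), (-42.5, 555), (-42.0, 554), (-41.5, 554), (-41.0, 554), (-40.5, 554), (-40.0, 554), (-39.5, 555), (-39.0, 554), (-38.5, 553)]
```

The tile's grooves are symmetric about the stand centre to within 0.5 mm, so the tray's target is (478,-3.2). I'll descend onto the bar and grip.

```bash
python3 -m crank '[[-0.2,0,0,20,0],[-0.2,0,0,50,0],[-0.2,0,0,80,0],[-0.2,0,0,98,0],[-0.2,0,0,105,0],[-0.2,0,0,105.5,0],[-0.2,0,0,105.5,0],[-1,0,0,105.5,0],[-1,0,0,105.5,0],[-1,0,0,105.5,0],[-1,0,0,105.5,0],[-1,0,0,105.5,0]]' 25; python3 -m crank '[[-1,0,0,0,0],[-1,0,0,0,0],[-1,0,0,0,0],[-1,0,0,0,0]]'
```

```text
time: 17.58
tool_pos: [0.6176, 0.1427, 0.227]
tool_rot: [-3.141, 0.001, -3.007]
contact_force: [-0.2, 0.2, 2.7]
opening: 0.0117
grip_force: 25.0
time: 17.92
tool_pos: [0.6176, 0.1427, 0.227]
tool_rot: [-3.142, 0.001, -3.007]
contact_force: [0.1, -1.3, 4.9]
opening: 0.0119
grip_force: 25.0
```

```bash
python3 -m crank '[[-1,0,0,-1,0],[-1,0,0,-4,0],[-1,0,0,-9,0],[-1,0,0,-16,0],[-1,0,0,-25,0],[-1,0,0,-35,0],[-1,0,0,-46,0],[-1,0,0,-56,0],[-1,0,0,-65,0],[-1,0,0,-72,0],[-1,0,0,-77,0],[-1,0,0,-80,0]]'; python3 -m crank '[[-1,2,-2,0,0],[-1,10,-8,0,0],[-1,24,-19,0,0],[-1,42,-33,0,0],[-1,61,-49,0,0],[-1,80,-64,0,0],[-1,99,-79,0,0],[-1,118,-94,0,0],[-1,135,-108,0,0],[-1,148,-118,0,0],[-1,156,-124,0,0],[-1,158,-126,0,0]]';  python3 -m crank '[[-1,0,0,2,0],[-1,0,0,7,0],[-1,0,0,14,0],[-1,0,0,23,0],[-1,0,0,32,0],[-1,0,0,40,0],[-1,0,0,46,0],[-1,0,0,49,0],[-1,0,0,50,0],[-1,0,0,50,0]]'; python3 - <<'E'
from m import *
s=telemetry.observe()
print(s["tool_pos"],s["tool_rot"])
grab("wrist","w11"); grab("scene","s11"); 
crop("s11",180,140,400,300,3.4,"s11c")
for t in("w11","s11"):
  for n,a in dict(bar=(.097,.112,lambda r,g,b:(r>b)&(r<200),(.42,.54,-.06,.06)),stand=(.031,.037,lambda r,g,b:(r>g*1.5)&(r>60),(.37,.58,-.3,.25))).items():
    P=sel(t,*a)
    if len(P)>8:print(t,n,len(P),*rect(P),np.round(np.percentile(P[:,2],[5,25,50,75,95])*1000,1))
E
```

```text
time: 18.92
tool_pos: [0.6175, 0.1427, 0.3072]
tool_rot: [-3.142, 0.001, -3.007]
contact_force: [-0.7, -0.3, -0.9]
opening: 0.0117
grip_force: 25.0
time: 19.92
tool_pos: [0.4767, -0.0042, 0.306]
tool_rot: [3.141, -0.001, -3.009]
contact_force: [-0.2, 0.5, -1.6]
opening: 0.0117
grip_force: 25.0
time: 20.75
tool_pos: [0.4778, -0.0034, 0.256]
tool_rot: [3.142, -0.0, -3.007]
contact_force: [-0.1, 0.0, -2.4]
opening: 0.0117
grip_force: 25.0
[ 0.47780592 -0.00335638  0.25599828] [ 3.14151165e+00 -2.27900854e-04 -3.00738180e+00]
w11 bar 2928 [469.1  -3.8] [75.9 25.1] 17.6 [ 99.4 100.5 101.  101.5 103.1]
w11 stand 4741 [459.4  -6.2] [100.1 368. ] 8.2 [31.9 33.3 34.  34.5 35.6]
s11 bar 127 [494.   -0.6] [40.7 48. ] 69.8 [ 98.   99.8 101.9 103.9 109.8]
s11 stand 490 [469.6  42.3] [135.4 298.2] 7.7 [31.6 32.8 33.9 35.  36.3]
```

View pics/w11.png

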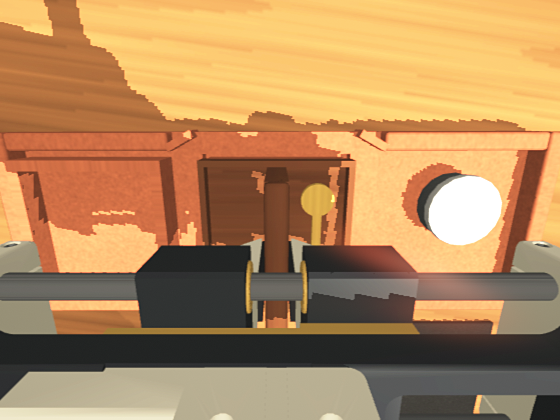

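The tray hovers square and centred over the tile with the key in it (317,210). It has 9 mm left to go.

```bash
python3 -m crank '[[-1,0,0,2,0],[-1,0,0,4,0],[-1,0,0,5.5,0],[-1,0,0,6.5,0],[-1,0,0,7.5,0],[-1,0,0,8,0],[-1,0,0,8.5,0],[-1,0,0,8.8,0],[-1,0,0,9,0],[-1,0,0,9,0],[-1,0,0,9,0]]'
```

```text
time: 21.77
tool_pos: [0.4778, -0.0034, 0.2473]
tool_rot: [-3.142, 0.0, -3.007]
contact_force: [-0.4, 0.2, -2.5]
opening: 0.0116
grip_force: 25.0
```

```bash
python3 -m crank '[[-1,0,0,0.3,0],[-1,0,0,0.6,0],[-1,0,0,0.9,0],[-1,0,0,0.9,0],[-1,0,0,0.9,0]]'
```

```text
time: 22.18
tool_pos: [0.4777, -0.0034, 0.247]
tool_rot: [-3.141, 0.001, -3.007]
contact_force: [-2.2, 0.5, 6.0]
opening: 0.0116
grip_force: 25.0
```

The tray is seated: the force went from -2.5 to +6 N. I'll release and rise.

```bash
python3 -m crank '[[-1,0,0,-0.4,0],[-1,0,0,-0.4,0],[-0.3,0,0,-0.4,0],[-0.3,0,0,-0.4,0],[-0.3,0,0,-0.4,0],[-0.3,0,0,-0.4,0],[-0.3,0,0,-0.4,0],[-0.3,0,0,-8,0],[-0.3,0,0,-30,0],[-0.3,0,0,-60,0],[-0.3,0,0,-90,0],[-0.3,0,0,-110,0]]'; python3 -m crank '[[-0.3,0,0,-20,0],[-0.3,0,0,-20,0],[-0.3,0,0,-20,0]]'; python3 - <<'E'
from m import *
s=telemetry.observe()
print(s["opening"],s["tool_pos"],s["contact_force"])
grab("wrist","w12"); grab("scene","s12"); 
crop("s12",180,140,400,300,3.4,"s12c")
for t in("w12","s12"):
  for n,a in dict(bar=(.084,.098,lambda r,g,b:(r>b)&(r<200),(.40,.56,-.06,.06)),rim=(.034,.0415,lambda r,g,b:(r<140)&(r>b*1.2),(.4,.56,-.07,.07)),dish=(.039,.046,lambda r,g,b:(r>g*1.5)&(r>60),(.42,.57,-.19,-.06))).items():
    P=sel(t,*a)
    if len(P)>8:print(t,n,len(P),*rect(P),np.round(np.percentile(P[:,2],[5,50,95])*1000,1))
E
```

```text
time: 23.18
tool_pos: [0.4779, -0.0033, 0.3595]
tool_rot: [-3.141, 0.003, -3.007]
contact_force: [0.1, -0.1, -0.2]
opening: 0.0323
grip_force: 0.0
time: 23.43
tool_pos: [0.4777, -0.0033, 0.3776]
tool_rot: [-3.141, 0.003, -3.007]
contact_force: [-0.8, -0.6, -0.6]
opening: 0.0321
grip_force: 0.0
0.03209170965376937 [ 0.47769893 -0.00332075  0.37756473] [-0.77792646 -0.59088391 -0.57624267]
w12 bar 816 [476.8  -3. ] [91.2 11.6] 8.0 [90.6 92.  93.2]
w12 rim 281 [442. -32.] [23.2 51.4] 9.0 [34.9 38.1 39.4]
w12 dish 1025 [ 487.4 -128. ] [ 86.  100.5] 7.6 [40.6 42.1 43.4]
s12 bar 154 [4.76e+02 2.00e-01] [92.7 12.9] 7.3 [85.3 91.2 93.7]
s12 rim 12 [522.3   9.6] [9.2 8. ] 39.6 [36.1 38.5 40.2]
s12 dish 27 [471.7 -96.8] [105.   31.2] 44.1 [39.6 41.1 44.7]
```

View pics/s12c.png

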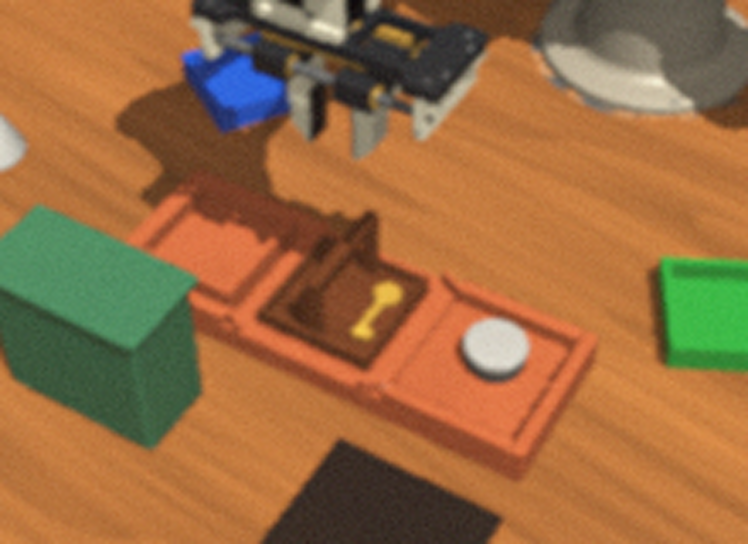

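The tray lies on the tile with the key in it (378,308 in the crop). The bar is at (476.8,-3), yaw 8.0° against the stand's 7.7°, with its top at 92 mm as expected. The dish rim is flat at 42 mm, the polish tin hasn't moved and the arm is clear. I'll hand the job in.

```bash
python3 -c "
from cell import ticket
print(ticket.hand_in())"
```

```text
the job is handed in; nothing more can be done
None
```

I handed the job in at about 23.5 s: the drip dish lies flat in the recess in front of the tin box, and the key tray is back on the flat tile, square and centred to about 1 mm, with its key in it; my first grip on the tray missed without moving it, and the dog, bell and polish tin were left alone.

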